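# Hold a plaster mould square in the corner of a jig

## Robot

A 7-joint arm with a two-finger parallel gripper is mounted at the origin on a cart in front of the work surface, level with it; the furniture and walls round the work are solid. World frame = base frame: x ahead of the robot, y to its left, z up, the work surface at z = 0. Lengths are in mm, angles in rad, forces in N, time in s.
With the tool pointing down it reaches from about 425 to 1025 mm from the base axis. Payload 9.4 kg.
Tool frame: the origin (TCP) lies between the finger pads; the fingertips stand 14 mm ahead of it and the grasp point (between the pads) lies 5 mm behind it (ctrl.nose_length is the distance from the TCP to the fingertips, in mm); x points along the fingers, y is the direction in which the jaws open and shut, and the axes are right-handed (so a half turn about x gives the same grasp; the last joint's range is limited). The gripper opens to 85 mm and grips with 20 to 120 N. Pads are 22 mm wide; open, the fingers measure 114 mm over their backs; the gripper's body (76 mm by 85 mm) begins 54 mm behind the grasp point. The pads swing forward as they close: fully open they stand 13 mm farther back than shut.
Start: joints at [-1.32, 0.599, -0.003, 1.599, 0.002, 0.943, -0.08], TCP at [233.425, 686.394, 245.275] pointing down, gripper open.
Joint ranges: [-2.57, 2.57], [-0.35, 1.97], [-1.29, 1.29], [0.11, 2.56], [-1.05, 4.19], [0.11, 1.86], [-2.63, 2.63]. Speed limits (rad/s): [2.22, 2.22, 3.01, 3.01, 3.14, 3.14, 3.14].

## Interface

Orientations are given as [roll, pitch, yaw] about the fixed x, y, z axes, in that order (R = Rz(yaw) Ry(pitch) Rx(roll)).
In Python, from rig import ctrl gives the robot as it stands. The module is installed in compiled form; this text tells all that it offers.
- The arm moves only by the tool send_rows, never from a script. Its argument "increments" is a list of rows, each an object with "grip": the finger opening in m, from 0 to 0.0854; "dp": the shift along the world's x, y, z in m, a list of three; "angular": the turn, a rotation vector about the world's x, y, z in rad, a list of three. A call has 1 to 20 rows; each row shifts and turns the pose as measured when the row begins; what a row does not reach is not made up. A row lasts 1/12 s, in which the tool goes at most 41.7 mm and 7.16 degrees, less where a joint would pass 70% of its speed; a pose out of reach is approached as far as the arm can. A call is refused whole if a number of a shift passes 0.0417 or a number of a turn 0.125, either way. A call with a gripper value outside its range is refused whole. The fingers move at their own pace and stop on an object; the grip force is fixed at half the most. Time passes only in rows, so rows that do not move let the fingers close. It gives the time, the measured TCP pose, the force and the opening at its end, in the units of the state.
- ctrl.read_state(): the state, without advancing time (a new reading comes with each control period).
- ctrl.read_camera(name): name is "scene" or "top"; returns (picture, depth): 420x560x3 uint8, red, green, blue; 420x560 float32, mm along the optical axis (not along the pixel's ray), 0 where there is no reading.
- ctrl.camera_info(name): a dict with "fx", "fy", "cx", "cy" (pixels), "k1" (the pictures are not rectified: a ray, as slopes to the right and down, at radius r is drawn at 1 + k1 r^2 times it, then the intrinsics apply), "eye" and "rotation" of the camera in the world. Camera axes: x right, y down, z forward; pixel columns grow to the right and rows downward; lengths in mm; the calibration is good to about 2 mm. A picture is of the moment at which its call begins. camera_info takes no time and is no camera call.
- ctrl.sign_off(): hands the job in, once; it reports no verdict.
The state is a dict: "t": time; "joint_pos": joint angles; "joint_vel": joint speeds; "joint_torque": joint torques, N m; "eef_pos": TCP position; "eef_rot": TCP orientation; "ft_force": force on the tool from outside, world axes, zero at the start; "torque": the same for the moment, N m; "gripper_width": finger opening in mm.
Only numpy, scipy, OpenCV 4.12 (cv2) and the standard library are available. Lean on these libraries where they do the work, as an engineer would, in place of code of your own. Each camera call takes 0.05 s, during which the arm holds its last target.

## Task

Pick up the plaster mould and set it flat on the squaring jig, mouth up, with a long side along the long fence. Press it gently into the corner so that it touches both fences at once, and finish while still holding it pressed there with the gripper, ready for a colleague to clamp it. Leave the tile, the sanding block and the wedge alone.

Things in the scene. Friction and masses are not known exactly. Their poses are not given: they have to be found in the camera images.
- mould: The loose off-white closed plaster casting mould, a block 56 (own x) x 90 (own y) x 55 (own z) mm, with a seam at mid height, a raised round pour collar (34 mm wide, 4.5 mm high, dark mouth) on the middle of its top and two thin reddish marks on the top near its ends. 0.2 to 0.45 kg. Starts upright on the table. Origin: centre of its underside, z up. It may lie either way round (a half turn does not matter).
- jig: The squaring jig, fixed to the table: a plywood board 170 x 170 mm whose top is 18 mm above the table, with two aluminium fences 14 mm wide and 16 mm high (tops 34 mm above the table) that form an inside corner at its far right (own +x, -y). Turned by up to 0.25 rad about the vertical. Origin: centre of the underside; axes parallel to the fences, own z up.
- long_fence: The long fence, 150 mm along the jig's y axis at the far (+x) edge of the board; the mould's 90 mm side goes against its inner face, which looks to the jig's -x. Origin: centre of its underside; the inner face is at own x = -7 mm.
- short_fence: The short fence, 110 mm along the jig's x axis at the right (-y) edge of the board; a 56 mm end of the mould goes against its inner face, which looks to the jig's +y. Origin: centre of its underside; the inner face is at own y = +7 mm.
- corner (a point): The inside corner: where the inner faces of both fences meet, on the top of the board. Axes as the jig's: the board's free surface lies to -x and +y. With the mould home, its origin is at x = -28 mm, y = +45 mm, z = 0 here (or turned by a half turn).
- tile: Bystander: small pinkish plaster test tile, 38 x 48 x 13 mm, beyond the jig. Origin: centre of its underside.
- sanding_block: Bystander: brown cork sanding block, 66 x 110 x 31 mm, beyond the jig. Origin: centre of its underside.
- wedge: Bystander: hardwood wedge, 32 x 90 x 22 mm, on the table to the left of the mould, nearer the robot. Origin: centre of its underside.
Mind the look-alikes: they are no part of the job. Leave any brown, pink or purple look-alike of the mould alone.

How it is judged (in metres and radians):
On the way:
1. the mould is lifted: its underside more than 25 mm above the table in the fingers, clear of the jig (height (world z) of mould above 0.025 m and contact force between mould and the fingers above 1 N and contact force between mould and jig below 0.05 N), for 0.1 s.
At the end, for the whole second after the job is handed in: Mould upright (0.04 rad) and flat on the board, long side along the long fence (0.035 rad), within 3 mm of fully home, at rest, pressing on both fences with over 1 N each while the fingers hold or press it (over 1 N). Bystanders within 15 mm of their start (x of mould in the frame of corner between -0.031 and -0.025 m and y of mould in the frame of corner between 0.042 and 0.048 m and z of mould in the frame of corner between -0.003 and 0.003 m and angle between the y axis of mould and the y axis of jig, either way round below 0.035 rad and angle between mould's own z axis and vertical below 0.04 rad and contact force between mould and long_fence above 1 N and contact force between mould and short_fence above 1 N and contact force between mould and the fingers above 1 N and linear speed of mould below 0.01 m/s and distance of each of tile, sanding_block, wedge from where it was at the start of the episode below 0.015 m); the arm keeps its last pose, push and grip.
It fails at once if the soft plaster is rammed against a fence (over 70 N) (contact force between mould and long_fence above 70 N or contact force between mould and short_fence above 70 N).
It fails at once if the mould is tipped over (0.6 rad) (angle between mould's own z axis and vertical above 0.6 rad).
It fails at once if a bystander is pushed away (30 mm) (distance of any of tile, sanding_block, wedge from where it was at the start of the episode above 0.03 m).
It also fails if it takes over 42 s, if anything falls off the work surface, if the arm or the gripper's body presses on something with over 40 N, if the wrist force passes 120 N, or if a joint passes its speed limit or range.

## Working session

There is one attempt and no reset: what is moved stays moved. The work goes in short steps, Python scripts to look and compute and a tool call to move; the robot and the scene stay as the last step left them, time stands still between calls to the robot, and variables do not carry over. Pictures are saved under pics/ and viewed, and the job is handed in when it is done.

Besides the shell and the picture viewer there is one more tool, called after "Request:" as name(argument=value, ...) on one line, values as JSON. send_rows: Moves the arm, as the interface text tells. Its arguments: {"type":"object","properties":{"increments":{"type":"array"}},"required":["increments"]}

```bash
mkdir -p pics; ls; python3 - <<'E'
from rig import ctrl
import cv2,numpy as np
s=ctrl.read_state();print({k:np.round(v,3) for k,v in s.items()})
for n in("scene","top"):
    p,d=ctrl.read_camera(n);cv2.imwrite(f"pics/{n}0.png",p[:,:,::-1]);np.save(f"{n}0.npy",d);print(n,ctrl.camera_info(n))
E
```

```text
pics
{'t': np.float64(0.0), 'joint_pos': array([-1.32 ,  0.6  , -0.003,  1.6  ,  0.002,  0.943, -0.08 ]), 'joint_vel': array([ 0.001, -0.   ,  0.001,  0.001,  0.001, -0.001,  0.001]), 'joint_torque': array([-0.0000e+00, -7.7646e+01,  1.5650e+00, -2.5802e+01,  1.2000e-02,
        9.0000e-03, -0.0000e+00]), 'eef_pos': array([233.287, 685.969, 244.41 ]), 'eef_rot': array([-1.467,  1.569, -1.794]), 'ft_force': array([-0.08 , -0.35 , -0.478]), 'torque': array([0.01 , 0.01 , 0.044]), 'gripper_width': np.float64(85.912)}
scene {'fx': 476.5807041999463, 'fy': 476.5807041999463, 'cx': 277.2985223976881, 'cy': 212.3464885011563, 'k1': -0.1720139181963741, 'eye': array([-286.44754471, -740.37834064,  808.36442439]), 'rotation': array([-2.18445366, -0.02423955, -0.8671024 ])}
top {'fx': 463.20965354643397, 'fy': 463.20965354643397, 'cx': 281.71712490968946, 'cy': 207.59342025559624, 'k1': -0.03444543885084633, 'eye': array([ 297.04935048,  -21.71419566, 1382.1636649 ]), 'rotation': array([-2.94866904,  0.00682587, -1.59740177])}
```

View pics/scene0.png

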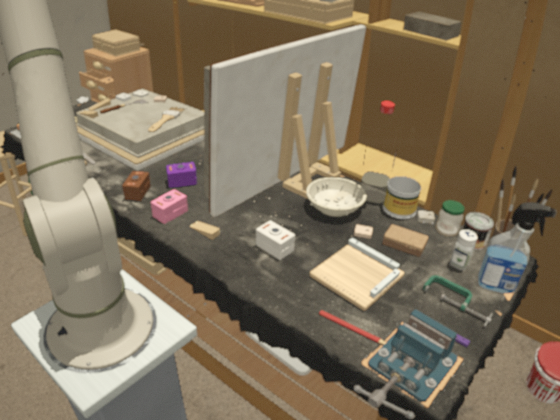

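View pics/top0.png

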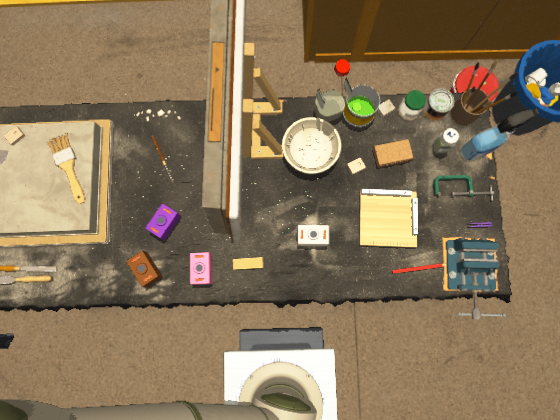

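The scene view shows the white mould at about (276,239) and the jig at (357,272). In the top view the mould is at (313,235) and the jig at (389,218). A tall white board at top (225,110) stands between the arm and the work. Next I'll measure these.

```bash
cat > h.py <<'E'
import numpy as np,cv2
from scipy.spatial.transform import Rotation as R
from rig import ctrl
def cloud(n,d):
    c=ctrl.camera_info(n)
    K=np.array([[c['fx'],0,c['cx']],[0,c['fy'],c['cy']],[0,0,1]])
    v,u=np.mgrid[:420,:560]
    q=cv2.undistortPoints(np.stack([u,v],-1).reshape(-1,1,2).astype(float),K,np.array([c['k1'],0,0,0,0.])).reshape(420,560,2)
    P=np.dstack([q,np.ones((420,560))])*d[...,None]
    return P@R.from_euler('xyz',c['rotation']).as_matrix().T+c['eye']
E
python3 - <<'E'
from h import *
for n in("top","scene"):
    d=np.load(n+"0.npy");P=cloud(n,d);np.save(n+"P.npy",P);im=cv2.imread(f"pics/{n}0.png")
    L={"top":[(313,235),(300,226),(389,218),(389,192),(416,215),(248,264),(393,153),(356,166),(313,290),(228,100),(232,230),(217,90),(215,200),(200,268),(312,145)],"scene":[(276,239),(357,272),(371,252),(382,282),(213,140),(365,32)]}[n]
    for u,v in L: print(n,u,v,P[v,u].round(0))
    if n=="top":
        cv2.imwrite("pics/t1.png",cv2.resize(im[170:280,230:430],None,fx=4,fy=4,interpolation=cv2.INTER_CUBIC))
    else: cv2.imwrite("pics/s1.png",cv2.resize(im[200:320,180:420],None,fx=3.3,fy=3.3,interpolation=cv2.INTER_CUBIC))
E
```

```text
top 313 235 [ 473. -107.   59.]
top 300 226 [501. -71.  53.]
top 389 218 [ 522. -338.   23.]
top 389 192 [ 600. -342.   28.]
top 416 215 [ 528. -417.   31.]
top 248 264 [398.  84.  11.]
top 393 153 [ 722. -363.   29.]
top 356 166 [ 688. -251.   13.]
top 313 290 [ 318. -105.   -4.]
top 228 100 [727.  91. 432.]
top 232 230 [461. 101. 283.]
top 217 90 [750. 115. 434.]
top 215 200 [504. 120. 429.]
top 200 268 [387. 218.  58.]
top 312 145 [ 760. -118.   12.]
scene 276 239 [ 454. -132.   50.]
scene 357 272 [ 521. -340.   16.]
scene 371 252 [ 594. -334.   31.]
scene 382 282 [ 516. -413.   31.]
scene 213 140 [456.  90. 255.]
scene 365 32 [1824.  461.  233.]
```

```bash
python3 - <<'E'
from h import *
P=np.load("topP.npy"); im=cv2.imread("pics/top0.png")
# panel extents
for n in("top","scene"):
    P=np.load(n+"P.npy"); 
    m=(P[...,2]>150)&(P[...,0]>330)&(P[...,0]<1000)&(abs(P[...,1])<400)
    q=P[m];print(n,len(q),np.percentile(q,[0.5,2,50,98,99.5],axis=0).round(0))
P=np.load("topP.npy")
sub=P[225:246,295:332]; print(np.round(sub[::2,::2,2]).astype(int))
E
```

```text
top 10059 [[ 460. -195.  155.]
 [ 462. -170.  168.]
 [ 725.   92.  432.]
 [ 956.  144.  458.]
 [ 972.  155.  459.]]
scene 14173 [[ 457. -192.  152.]
 [ 458.   12.  157.]
 [ 663.   70.  317.]
 [ 981.  144.  453.]
 [ 996.  157.  454.]]
[[  -1    0   54   55   53   56   49   52   58   53   47   53   55   55
    51   49   53    2   -2]
 [  -4   22   58   56   60   57   55   53   54   54   50   53   50   52
    54   50   50    1    3]
 [   0   23   58   57   51   57   52   56   60   58   60   53   49   53
    55   53   58    2   -4]
 [  -2   21   56   53   57   56   58   58   64   53   63   53   57   54
    57   58   54   -3    2]
 [   2   24   51   58   58   49   55   59   61   66   54   57   52   57
    58   56   60    3   -2]
 [   2   31   52   54   57   52   55   62   57   59   61   56   54   51
    54   52   58   -2    1]
 [   1   38   56   55   51   57   54   55   59   59   57   61   51   53
    53   50   56 1382    1]
 [   3   36   53   51   51   53   52   56   60   57   54   53   54   50
    51   54   51   -3    2]
 [   4   41   54   54   51   48   52   61   54   55   52   57   54   57
    51   52   55   -4    3]
 [  -4   44   53   60   53   56   52   57   52   52   51   56   53   51
    51   56   53    2    1]
 [   1    1   12   12   14   15   15   18   16   21   18   16   18   20
    23   26   -5   -1   -5]]
```

View pics/t1.png

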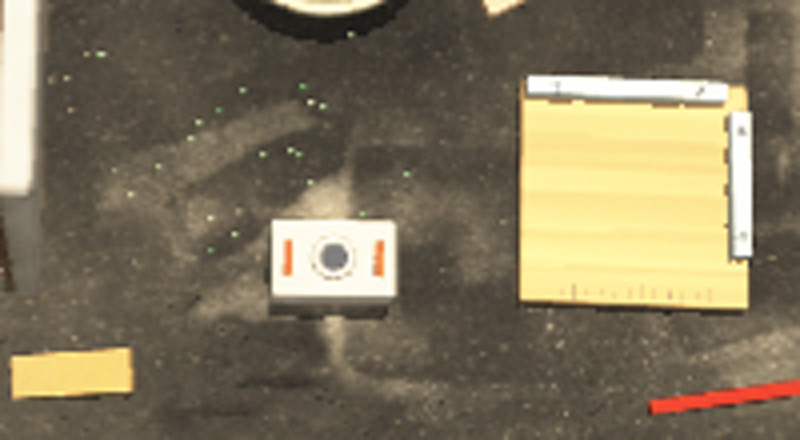

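View pics/s1.png

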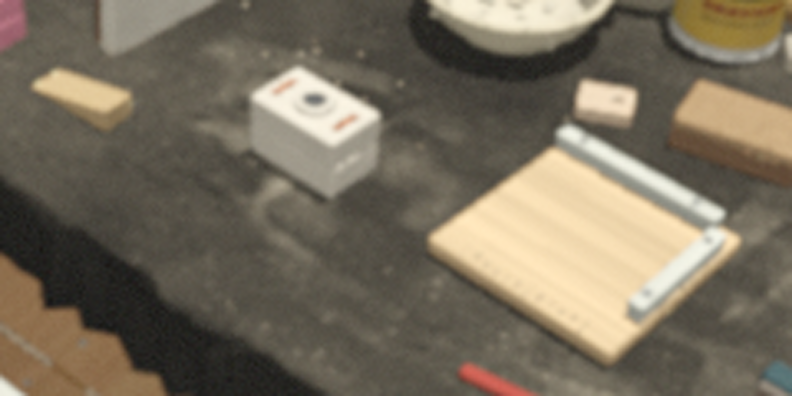

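```bash
cat >> h.py <<'E'
def toplane(n,uv,z):
    c=ctrl.camera_info(n)
    K=np.array([[c['fx'],0,c['cx']],[0,c['fy'],c['cy']],[0,0,1]])
    q=cv2.undistortPoints(np.asarray(uv,float).reshape(-1,1,2),K,np.array([c['k1'],0,0,0,0.])).reshape(-1,2)
    r=np.c_[q,np.ones(len(q))]@R.from_euler('xyz',c['rotation']).as_matrix().T
    return (c['eye']+r*((z-c['eye'][2])/r[:,2:]))[:,:2]
def rect(n,im,sel,roi,z,tag):
    u0,v0,u1,v1=roi;S=8
    big=cv2.resize(im[v0:v1,u0:u1],None,fx=S,fy=S,interpolation=cv2.INTER_CUBIC).astype(int)
    m=sel(big).astype(np.uint8)
    k,l,st,_=cv2.connectedComponentsWithStats(m);i=1+st[1:,4].argmax();m=(l==i).astype(np.uint8)
    cs,_=cv2.findContours(m,cv2.RETR_EXTERNAL,cv2.CHAIN_APPROX_NONE);c=max(cs,key=cv2.contourArea)[:,0]
    uv=(c+0.5)/S-0.5+[u0,v0]
    w=toplane(n,uv,z)
    r=cv2.minAreaRect(w.astype(np.float32));print(tag,n,np.round(r[0],1),np.round(r[1],1),round(r[2],1));return w,m*255
E
python3 - <<'E'
from h import *
im=cv2.imread("pics/top0.png")
hsvw=lambda th:(lambda b:(b.min(2)>th))
def wh(th):
    return lambda b:(b.min(2)>th)
for th in(130,150,170,190,205):
  rect("top",im,wh(th),(290,218,338,256),55,f"mould {th}")
for th in (140,160,180,195):
  a,m1=rect("top",im,wh(th),(355,184,414,199),34,f"long {th}")
  b,m2=rect("top",im,wh(th),(409,194,422,238),34,f"short {th}")
yel=lambda b:(b[...,2]>140)&(b[...,2]-b[...,0]>45)
c,m3=rect("top",im,yel,(352,184,426,254),18,"board")
print(im[192,380:400:4],im[215,410:422],im[184:200,385])
E
```

```text
mould 130 top [ 486.1 -108.5] [91.2 76.6] 88.4
mould 150 top [ 484.5 -108.1] [90.1 72.5] 87.9
mould 170 top [ 477.1 -107.8] [89.  56.6] 88.1
mould 190 top [ 477.  -107.9] [88.3 55.3] 88.4
mould 205 top [ 476.8 -107.7] [87.2 54.2] 88.4
long 140 top [ 595.  -334.9] [158.4  31. ] 88.4
short 140 top [ 526.4 -407.4] [ 26.7 133.1] 85.5
long 160 top [ 594.1 -335.4] [156.9  30.4] 87.7
short 160 top [ 532.4 -407.8] [ 26.2 120.7] 85.9
long 180 top [ 601.1 -334.1] [149.9  15.1] 86.1
short 180 top [ 526.9 -412.9] [ 14.6 109.8] 86.0
long 195 top [ 601.1 -334. ] [149.1  14.4] 86.1
short 195 top [ 526.8 -413.2] [ 14.1 108.7] 86.4
board top [ 524.5 -337.1] [172.8 171.2] 86.5
[[252 255 254]
 [252 254 254]
 [251 254 254]
 [251 254 254]
 [251 254 254]] [[152 236 254]
 [147 231 252]
 [125 140 141]
 [229 243 243]
 [252 255 254]
 [252 254 254]
 [251 254 254]
 [245 252 252]
 [ 61  74  83]
 [ 57  68  75]
 [ 60  69  79]
 [ 60  70  77]] [[ 60  72  81]
 [ 61  74  82]
 [ 62  75  80]
 [ 63  75  83]
 [ 64  77  86]
 [133 152 158]
 [250 254 254]
 [252 254 254]
 [252 254 254]
 [252 254 254]
 [148 164 164]
 [ 87 132 166]
 [155 238 254]
 [167 246 255]
 [165 244 255]
 [158 239 254]]
```

```bash
python3 - <<'E'
from h import *
s=ctrl.read_state();M=R.from_euler('xyz',s['eef_rot']).as_matrix();print(M.round(3),s['t'])
y=M[:,1];print(np.degrees(np.arctan2(y[1],y[0])))
im=cv2.imread("pics/scene0.png")
for th in(170,185,200):rect("scene",im,lambda b:(b.min(2)>th),(250,210,300,265),55,f"mould {th}")
P=np.load("topP.npy")
# anything tall along the route near x 250-560, y -200..700
for y0 in range(-200,700,50):
    m=(P[...,1]>y0)&(P[...,1]<y0+50)&(P[...,0]>300)&(P[...,0]<620)&(P[...,2]<1000);print(y0,P[m][:,2].max().round() if m.any() else None)
E
```

```text
[[-0.     0.322  0.947]
 [-0.001  0.947 -0.322]
 [-1.    -0.001  0.   ]] 0.1
71.217306406784
mould 170 scene [ 470.3 -113.8] [92.6 58.5] 87.1
mould 185 scene [ 470.6 -113.8] [90.3 56. ] 87.5
mould 200 scene [ 470.8 -113.8] [87.8 53.5] 87.5
-200 58.0
-150 66.0
-100 66.0
-50 12.0
0 24.0
50 461.0
100 437.0
150 397.0
200 67.0
250 62.0
300 66.0
350 65.0
400 60.0
450 10.0
500 105.0
550 107.0
600 95.0
650 96.0
```

```bash
python3 - <<'E'
from h import *
im=cv2.imread("pics/scene0.png")
yel=lambda b:(b[...,2]>140)&(b[...,2]-b[...,0]>45)
rect("scene",im,yel,(300,230,420,315),18,"board")
for n in("top","scene"):
    P=np.load(n+"P.npy");z=P[...,2]
    # table level
    m=(P[...,0]>350)&(P[...,0]<600)&(P[...,1]<-30)&(P[...,1]>-250)&(abs(z)<12);print(n,np.median(z[m]))
    m=(z>47)&(z<63)&(P[...,0]>420)&(P[...,0]<530)&(P[...,1]>-175)&(P[...,1]<-40);q=P[m];print(m.sum(),cv2.minAreaRect(q[:,:2].astype(np.float32)),q.mean(0))
E
```

```text
board scene [ 517.  -342.4] [177.7 178.7] 86.4
top -0.05077356942501865
588 ((475.84765625, -108.01022338867188), (87.33773803710938, 55.89592742919922), 88.07000732421875) [ 475.85472502 -108.1180541    54.73879812]
scene -1.9714340568587545
487 ((473.0960388183594, -111.50608825683594), (94.21704864501953, 59.36708450317383), 87.23003387451172) [ 470.49359807 -114.85435771   52.56075694]
```

Request:
send_rows(increments=[{"grip":0.085,"dp":[-0.005,-0.015,0.036],"angular":[0,0,0]},{"grip":0.085,"dp":[-0.005,-0.015,0.036],"angular":[0,0,0]},{"grip":0.085,"dp":[-0.005,-0.015,0.036],"angular":[0,0,0]},{"grip":0.085,"dp":[-0.005,-0.015,0.036],"angular":[0,0,0]},{"grip":0.085,"dp":[-0.005,-0.015,0.036],"angular":[0,0,0]},{"grip":0.085,"dp":[-0.005,-0.015,0.036],"angular":[0,0,0]},{"grip":0.085,"dp":[-0.005,-0.015,0.036],"angular":[0,0,0]},{"grip":0.085,"dp":[-0.005,-0.015,0.036],"angular":[0,0,0]}])

```text
t: 0.77
eef_pos: [190.0, 556.3, 527.8]
eef_rot: [-1.502, 1.543, -1.829]
ft_force: [0.4, 0.8, 0.7]
gripper_width: 85.3
```

Request:
send_rows(increments=[{"grip":0.085,"dp":[0.023,-0.031,0],"angular":[0,0,-0.064]},{"grip":0.085,"dp":[0.023,-0.031,0],"angular":[0,0,-0.064]},{"grip":0.085,"dp":[0.023,-0.031,0],"angular":[0,0,-0.064]},{"grip":0.085,"dp":[0.023,-0.031,0],"angular":[0,0,-0.064]},{"grip":0.085,"dp":[0.023,-0.031,0],"angular":[0,0,-0.064]},{"grip":0.085,"dp":[0.023,-0.031,0],"angular":[0,0,-0.064]},{"grip":0.085,"dp":[0.023,-0.031,0],"angular":[0,0,-0.064]},{"grip":0.085,"dp":[0.023,-0.031,0],"angular":[0,0,-0.064]},{"grip":0.085,"dp":[0.023,-0.031,0],"angular":[0,0,-0.064]}])

```text
t: 1.52
eef_pos: [394.5, 267.8, 536.6]
eef_rot: [-1.91, 1.556, -2.821]
ft_force: [0.7, 0.5, -0.6]
gripper_width: 85.1
```

```bash
cat > st.py <<'E'
from h import *
s=ctrl.read_state();M=R.from_euler('xyz',s['eef_rot']).as_matrix()
print('t',round(s['t'],2),'pos',s['eef_pos'].round(1),'q',s['joint_pos'].round(2),'F',s['ft_force'].round(1),'w',round(s['gripper_width'],1))
y=M[:,1];print('jawdeg',np.degrees(np.arctan2(y[1],y[0])).round(2),'toolx',M[:,0].round(4),'jawz',y[2].round(4))
# rotvec to bring tool to vertical with jaw angle given
import sys
if len(sys.argv)>1:
    a=np.radians(float(sys.argv[1]));Y=np.array([np.cos(a),np.sin(a),0]);X=np.array([0,0,-1.]);T=np.c_[X,Y,np.cross(X,Y)]
    print('rotvec',R.from_matrix(T@M.T).as_rotvec().round(4))
E
python3 st.py -1.8
```

```text
t 1.52 pos [394.5 267.8 536.6] q [-0.98  0.06  0.29  1.7  -0.02  1.4  -0.03] F [ 0.7  0.5 -0.6] w 85.1
jawdeg 37.8 toolx [-0.0139 -0.0046 -0.9999] jawz -0.0139
rotvec [-4.00e-04 -1.50e-02 -6.91e-01]
```

Request:
send_rows(increments=[{"grip":0.085,"dp":[0.014,-0.036,0],"angular":[0,0,-0.064]},{"grip":0.085,"dp":[0.014,-0.036,0],"angular":[0,0,-0.064]},{"grip":0.085,"dp":[0.014,-0.036,0],"angular":[0,0,-0.064]},{"grip":0.085,"dp":[0.014,-0.036,0],"angular":[0,0,-0.064]},{"grip":0.085,"dp":[0.014,-0.036,0],"angular":[0,0,-0.064]},{"grip":0.085,"dp":[0.014,-0.036,0],"angular":[0,0,-0.064]},{"grip":0.085,"dp":[0,-0.036,0],"angular":[0,0,-0.064]},{"grip":0.085,"dp":[0,-0.036,0],"angular":[0,0,-0.064]},{"grip":0.085,"dp":[0,-0.036,0],"angular":[0,0,-0.064]},{"grip":0.085,"dp":[0,-0.036,0],"angular":[0,0,-0.064]}])

```text
t: 2.35
eef_pos: [480.5, -111.9, 534.6]
eef_rot: [-1.862, 1.554, 2.836]
ft_force: [1.4, -1.2, 0.2]
gripper_width: 85.1
```

```bash
python3 st.py -1.8
```

```text
t 2.35 pos [ 480.5 -111.9  534.6] q [-0.51  0.09  0.7   1.69 -0.06  1.4   0.19] F [ 1.4 -1.2  0.2] w 85.1
jawdeg -0.83 toolx [-0.0157  0.005  -0.9999] jawz -0.0158
rotvec [-0.0051 -0.0157 -0.0169]
```

Request:
send_rows(increments=[{"grip":0.085,"dp":[-0.003,0.002,-0.04],"angular":[-0.003,-0.008,-0.009]},{"grip":0.085,"dp":[-0.003,0.001,-0.04],"angular":[-0.002,-0.008,-0.008]},{"grip":0.085,"dp":[0,0,-0.04],"angular":[0,0,0]},{"grip":0.085,"dp":[0,0,-0.04],"angular":[0,0,0]},{"grip":0.085,"dp":[0,0,-0.04],"angular":[0,0,0]},{"grip":0.085,"dp":[0,0,-0.04],"angular":[0,0,0]},{"grip":0.085,"dp":[0,0,-0.04],"angular":[0,0,0]},{"grip":0.085,"dp":[0,0,-0.04],"angular":[0,0,0]},{"grip":0.085,"dp":[0,0,-0.03],"angular":[0,0,0]},{"grip":0.085,"dp":[0,0,-0.02],"angular":[0,0,0]},{"grip":0.085,"dp":[0,0,0],"angular":[0,0,0]}])

```text
t: 3.27
eef_pos: [467.7, -121.6, 151.9]
eef_rot: [1.204, 1.561, -0.422]
ft_force: [-0.9, -0.1, -0.3]
gripper_width: 84.7
```

```bash
python3 st.py -1.8; python3 - <<'E'
from h import *
for n in("top","scene"):
    p,d=ctrl.read_camera(n);cv2.imwrite(f"pics/{n}1.png",p[:,:,::-1]);np.save(n+"1.npy",d)
    b=p[150:290,230:400] if n=="top" else p[130:290,190:360]
    cv2.imwrite(f"pics/{n}1c.png",cv2.resize(b[:,:,::-1],None,fx=3.5,fy=3.5,interpolation=cv2.INTER_CUBIC))
E
```

```text
t 3.27 pos [ 467.7 -121.6  151.9] q [-0.19  0.5   0.47  2.26 -0.49  0.47  0.61] F [-0.9 -0.1 -0.3] w 84.7
jawdeg -3.18 toolx [ 0.0088 -0.004  -1.    ] jawz 0.009
rotvec [0.0039 0.0089 0.0241]
```

View pics/top1c.png

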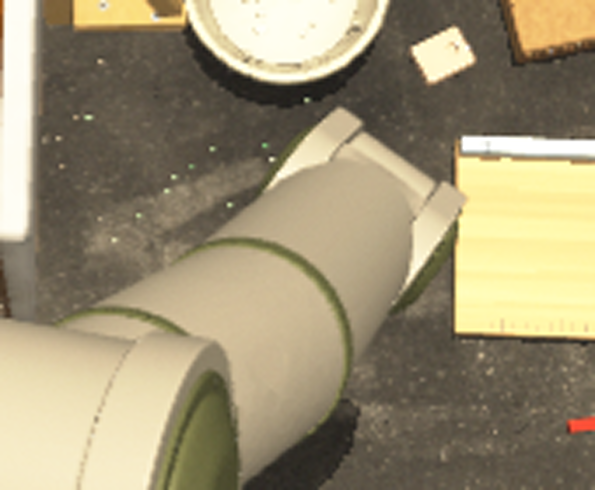

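View pics/scene1c.png

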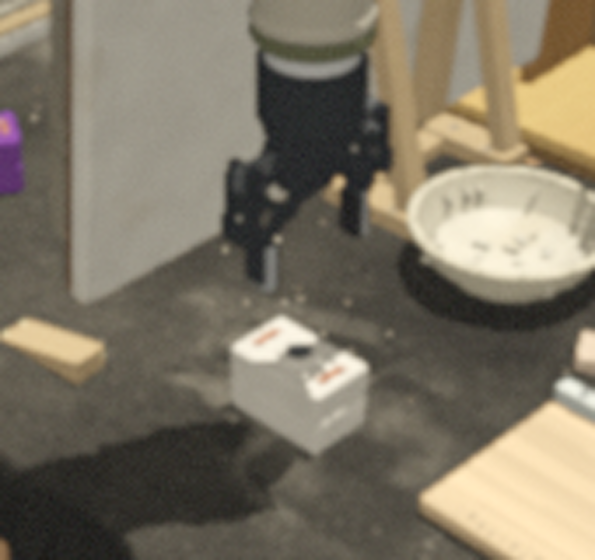

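```bash
python3 - <<'E'
from h import *
for z in (138,150):
    a=toplane("scene",[(190+263/3.5,130+287/3.5),(190+356/3.5,130+233/3.5)],z);print(z,a.round(1),a.mean(0).round(1))
P=cloud("scene",np.load("scene1.npy"))
for u,v in [(265,208),(291,193),(265,205),(291,190)]:print(P[v-1:v+2,u-1:u+2].reshape(-1,3).round(0)[[1,4,7]])
E
```

```text
138 [[ 431.  -113.9]
 [ 528.5 -118.7]] [ 479.8 -116.3]
150 [[ 418.2 -125.1]
 [ 513.9 -129.8]] [ 466.1 -127.4]
[[ 414. -128.  168.]
 [ 412. -130.  167.]
 [ 417. -126.  160.]]
[[ 506. -133.  169.]
 [ 510. -130.  163.]
 [ 509. -131.  160.]]
[[ 412. -130.  179.]
 [ 417. -126.  172.]
 [ 415. -127.  170.]]
[[ 509. -130.  175.]
 [ 507. -132.  173.]
 [ 507. -132.  171.]]
```

Request:
send_rows(increments=[{"grip":0.085,"dp":[0.004,0.006,-0.01],"angular":[0.002,0.004,0.012]},{"grip":0.085,"dp":[0.004,0.006,-0.01],"angular":[0.002,0.004,0.012]},{"grip":0.085,"dp":[0,0,-0.01],"angular":[0,0,0]},{"grip":0.085,"dp":[0,0,-0.01],"angular":[0,0,0]},{"grip":0.085,"dp":[0,0,0],"angular":[0,0,0]}])

```text
t: 3.78
eef_pos: [482.8, -108.0, 117.1]
eef_rot: [1.613, 1.555, 0.016]
ft_force: [-0.1, -0.3, 0.6]
gripper_width: 85.0
```

```bash
python3 st.py -1.8
```

```text
t 3.78 pos [ 482.8 -108.   117.1] q [-0.16  0.56  0.38  2.26 -0.55  0.39  0.66] F [-0.1 -0.3  0.6] w 85.0
jawdeg -1.49 toolx [ 1.590e-02  3.000e-04 -9.999e-01] jawz 0.0159
rotvec [-0.0002  0.0159 -0.0054]
```

Request:
send_rows(increments=[{"grip":0.085,"dp":[-0.004,-0.001,-0.01],"angular":[0,0.008,-0.003]},{"grip":0.085,"dp":[-0.002,0,-0.01],"angular":[0,0.008,-0.002]},{"grip":0.085,"dp":[0,0,-0.01],"angular":[0,0,0]},{"grip":0.085,"dp":[0,0,-0.005],"angular":[0,0,0]},{"grip":0.085,"dp":[0,0,0],"angular":[0,0,0]}])

```text
t: 4.2
eef_pos: [476.9, -108.6, 79.6]
eef_rot: [-2.911, 1.57, 1.771]
ft_force: [0.1, 0.0, 0.8]
gripper_width: 85.2
```

```bash
python3 st.py -1.8
```

```text
t 4.2 pos [ 476.9 -108.6   79.6] q [-0.1   0.62  0.3   2.28 -0.6   0.31  0.69] F [0.1 0.  0.8] w 85.2
jawdeg -1.74 toolx [-1.e-04  4.e-04 -1.e+00] jawz -0.0001
rotvec [-0.0004 -0.0001 -0.001 ]
```

Aligned; now I go down to the grasp height.

Request:
send_rows(increments=[{"grip":0.085,"dp":[0,0,-0.012],"angular":[0,0,0]},{"grip":0.085,"dp":[0,0,-0.012],"angular":[0,0,0]},{"grip":0.085,"dp":[0,0,-0.01],"angular":[0,0,0]},{"grip":0.085,"dp":[0,0,-0.006],"angular":[0,0,0]},{"grip":0.085,"dp":[0,0,0],"angular":[0,0,0]}])

```text
t: 4.62
eef_pos: [477.2, -109.1, 38.4]
eef_rot: [2.111, 1.57, 0.509]
ft_force: [-0.0, 0.0, 0.3]
gripper_width: 85.1
```

```bash
python3 st.py -1.8
```

```text
t 4.62 pos [ 477.2 -109.1   38.4] q [-0.02  0.69  0.19  2.29 -0.65  0.21  0.73] F [-0.   0.   0.3] w 85.1
jawdeg -1.81 toolx [ 5.e-04  3.e-04 -1.e+00] jawz 0.0005
rotvec [-0.0003  0.0005  0.0002]
```

Request:
send_rows(increments=[{"grip":0.06,"dp":[0,0,0],"angular":[0,0,0]},{"grip":0.055,"dp":[0,0,0],"angular":[0,0,0]},{"grip":0.05,"dp":[0,0,0],"angular":[0,0,0]},{"grip":0.045,"dp":[0,0,0],"angular":[0,0,0]},{"grip":0.04,"dp":[0,0,0],"angular":[0,0,0]},{"grip":0.04,"dp":[0,0,0],"angular":[0,0,0]},{"grip":0.04,"dp":[0,0,0],"angular":[0,0,0]},{"grip":0.04,"dp":[0,0,0],"angular":[0,0,0]}])

```text
t: 5.28
eef_pos: [477.6, -109.2, 40.6]
eef_rot: [1.644, 1.569, 0.041]
ft_force: [-0.3, -0.0, -2.6]
gripper_width: 55.1
```

```bash
python3 st.py -1.8
```

```text
t 5.28 pos [ 477.6 -109.2   40.6] q [-0.03  0.69  0.2   2.29 -0.65  0.21  0.73] F [-0.3 -0.  -2.6] w 55.1
jawdeg -1.81 toolx [ 2.2e-03  1.0e-04 -1.0e+00] jawz 0.0022
rotvec [-0.0001  0.0022  0.0002]
```

Request:
send_rows(increments=[{"grip":0.04,"dp":[0,0,0.01],"angular":[0,0,0]},{"grip":0.04,"dp":[0,0,0.015],"angular":[0,0,0]},{"grip":0.04,"dp":[0,0,0.015],"angular":[0,0,0]},{"grip":0.04,"dp":[0,0,0.015],"angular":[0,0,0]},{"grip":0.04,"dp":[0,0,0.01],"angular":[0,0,0]},{"grip":0.04,"dp":[0,0,0],"angular":[0,0,0]},{"grip":0.04,"dp":[0,0,0],"angular":[0,0,0]}])

```text
t: 5.87
eef_pos: [476.3, -108.8, 107.3]
eef_rot: [-2.442, 1.57, 2.239]
ft_force: [0.5, 0.1, -2.9]
gripper_width: 54.8
```

```bash
python3 st.py -1.8; python3 - <<'E'
from h import *
for n in("scene",):
    p,d=ctrl.read_camera(n)
    b=p[130:290,190:360]
    cv2.imwrite(f"pics/{n}2c.png",cv2.resize(b[:,:,::-1],None,fx=3.5,fy=3.5,interpolation=cv2.INTER_CUBIC))
E
```

```text
t 5.87 pos [ 476.3 -108.8  107.3] q [-0.15  0.58  0.37  2.27 -0.56  0.38  0.67] F [ 0.5  0.1 -2.9] w 54.8
jawdeg -1.81 toolx [-7.e-04  9.e-04 -1.e+00] jawz -0.0007
rotvec [-0.0009 -0.0007  0.0002]
```

View pics/scene2c.png

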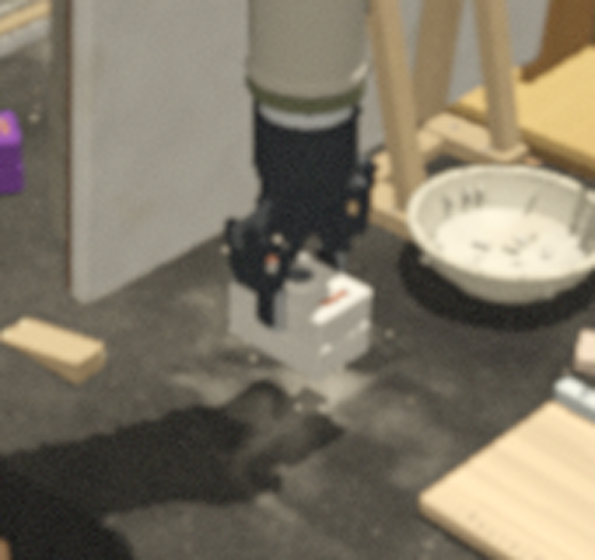

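The mould is held upright with about 2.9 N of weight and its underside is roughly 66 mm up. Next I carry it to about 10 mm short of each fence.

Request:
send_rows(increments=[{"grip":0.04,"dp":[0.005,-0.015,0],"angular":[0,0,-0.003]},{"grip":0.04,"dp":[0.008,-0.025,0],"angular":[0,0,-0.004]},{"grip":0.04,"dp":[0.008,-0.025,0],"angular":[0,0,-0.004]},{"grip":0.04,"dp":[0.008,-0.025,0],"angular":[0,0,-0.004]},{"grip":0.04,"dp":[0.008,-0.025,0],"angular":[0,0,-0.004]},{"grip":0.04,"dp":[0.008,-0.025,0],"angular":[0,0,-0.004]},{"grip":0.04,"dp":[0.008,-0.025,0],"angular":[0,0,-0.004]},{"grip":0.04,"dp":[0.008,-0.025,0],"angular":[0,0,-0.004]},{"grip":0.04,"dp":[0.008,-0.02,0],"angular":[0,0,-0.003]},{"grip":0.04,"dp":[0.004,-0.01,0],"angular":[0,0,-0.003]},{"grip":0.04,"dp":[0,0,0],"angular":[0,0,0]},{"grip":0.04,"dp":[0,0,0],"angular":[0,0,0]}])

```text
t: 6.92
eef_pos: [545.2, -335.3, 94.1]
eef_rot: [-2.073, 1.551, 2.573]
ft_force: [0.6, 0.4, -2.4]
gripper_width: 55.0
```

```bash
python3 st.py -3.9
```

```text
t 6.92 pos [ 545.2 -335.3   94.1] q [ 0.21  0.73  0.4   1.92 -0.47  0.61  0.85] F [ 0.6  0.4 -2.4] w 55.0
jawdeg -3.8 toolx [-0.0169  0.0108 -0.9998] jawz -0.0176
rotvec [-0.0108 -0.0169 -0.0016]
```

Request:
send_rows(increments=[{"grip":0.04,"dp":[0.003,-0.006,-0.005],"angular":[-0.005,-0.008,-0.001]},{"grip":0.04,"dp":[0.003,-0.006,-0.005],"angular":[-0.005,-0.008,-0.001]},{"grip":0.04,"dp":[0.003,-0.006,-0.005],"angular":[0,0,0]},{"grip":0.04,"dp":[0,0,-0.005],"angular":[0,0,0]},{"grip":0.04,"dp":[0,0,0],"angular":[0,0,0]},{"grip":0.04,"dp":[0,0,0],"angular":[0,0,0]}])

```text
t: 7.42
eef_pos: [554.1, -349.0, 69.9]
eef_rot: [-2.613, 1.565, 2.035]
ft_force: [-0.3, 0.3, -2.6]
gripper_width: 55.1
```

```bash
python3 st.py -3.9
```

```text
t 7.42 pos [ 554.1 -349.    69.9] q [ 0.24  0.77  0.37  1.9  -0.5   0.57  0.88] F [-0.3  0.3 -2.6] w 55.1
jawdeg -3.69 toolx [-0.0024  0.0048 -1.    ] jawz -0.0027
rotvec [-0.0048 -0.0024 -0.0037]
```

Request:
send_rows(increments=[{"grip":0.04,"dp":[0,0,-0.004],"angular":[-0.004,-0.002,-0.003]},{"grip":0.04,"dp":[0,0,-0.003],"angular":[0,0,0]},{"grip":0.04,"dp":[0,0,-0.002],"angular":[0,0,0]},{"grip":0.04,"dp":[0,0,0],"angular":[0,0,0]}])

```text
t: 7.75
eef_pos: [554.2, -347.7, 60.2]
eef_rot: [-2.78, 1.57, 1.866]
ft_force: [-0.5, 0.0, -2.8]
gripper_width: 55.4
```

```bash
python3 st.py -3.9; python3 - <<'E'
from h import *
for n,(a,b,c,d) in dict(scene=(190,320,290,440),top=(150,280,330,450)).items():
    p,_=ctrl.read_camera(n)
    cv2.imwrite(f"pics/{n}3c.png",cv2.resize(p[a:b,c:d,::-1],None,fx=4.5,fy=4.5,interpolation=cv2.INTER_CUBIC))
E
```

```text
t 7.75 pos [ 554.2 -347.7   60.2] q [ 0.24  0.78  0.36  1.91 -0.5   0.55  0.88] F [-0.5  0.  -2.8] w 55.4
jawdeg -3.81 toolx [-3.0e-04  1.1e-03 -1.0e+00] jawz -0.0004
rotvec [-0.0011 -0.0003 -0.0016]
```

View pics/scene3c.png

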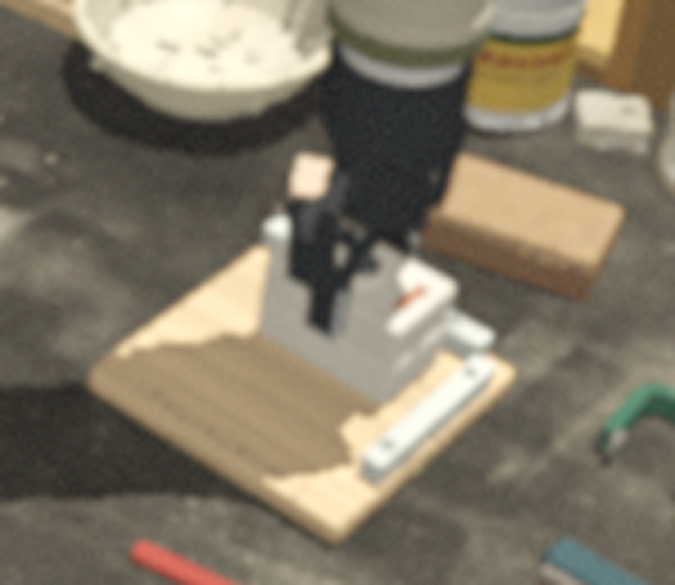

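View pics/top3c.png

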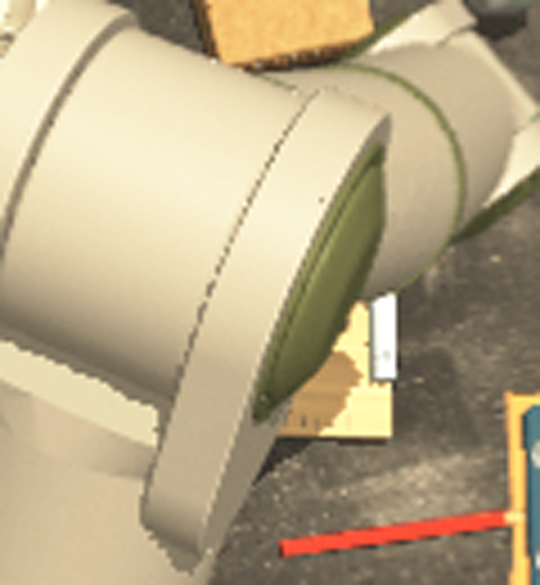

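The scene crop shows the mould just above the board, with a gap to the short fence at about (430,415) and the long fence behind it at (465,330). I'll lower it to contact.

Request:
send_rows(increments=[{"grip":0.04,"dp":[0,0,-0.0015],"angular":[-0.001,0,-0.001]},{"grip":0.04,"dp":[0,0,-0.0015],"angular":[0,0,0]},{"grip":0.04,"dp":[0,0,0],"angular":[0,0,0]}])

```text
t: 8.1
eef_pos: [554.6, -348.2, 57.8]
eef_rot: [0.936, 1.57, -0.702]
ft_force: [-0.0, -0.0, -2.8]
gripper_width: 55.1
```

```bash
python3 st.py -3.9
```

```text
t 8.1 pos [ 554.6 -348.2   57.8] q [ 0.25  0.78  0.36  1.91 -0.51  0.54  0.88] F [-0.  -0.  -2.8] w 55.1
jawdeg -3.88 toolx [ 8.e-04 -7.e-04 -1.e+00] jawz 0.0009
rotvec [ 0.0007  0.0008 -0.0003]
```

Request:
send_rows(increments=[{"grip":0.04,"dp":[0,0,-0.0015],"angular":[0,0,0]},{"grip":0.04,"dp":[0,0,-0.001],"angular":[0,0,0]},{"grip":0.04,"dp":[0,0,0],"angular":[0,0,0]}])

```text
t: 8.35
eef_pos: [554.7, -348.4, 57.8]
eef_rot: [1.614, 1.568, -0.025]
ft_force: [0.3, -0.9, -3.6]
gripper_width: 55.3
```

```bash
python3 st.py -3.9
```

```text
t 8.35 pos [ 554.7 -348.4   57.8] q [ 0.25  0.78  0.36  1.91 -0.51  0.54  0.89] F [ 0.3 -0.9 -3.6] w 55.3
jawdeg -3.89 toolx [ 2.4e-03 -1.0e-04 -1.0e+00] jawz 0.0024
rotvec [ 0.0001  0.0024 -0.0001]
```

Request:
send_rows(increments=[{"grip":0.04,"dp":[0,0,-0.003],"angular":[0,0,0]}])

```text
t: 8.43
eef_pos: [555.0, -348.6, 57.2]
eef_rot: [1.743, 1.567, 0.105]
ft_force: [-8.1, 9.1, 54.7]
gripper_width: 55.3
```

Request:
send_rows(increments=[{"grip":0.04,"dp":[0,0,-0.003],"angular":[0,0,0]}])

```text
t: 8.52
eef_pos: [555.0, -348.6, 57.2]
eef_rot: [1.929, 1.565, 0.29]
ft_force: [-8.7, 8.1, 42.9]
gripper_width: 54.6
```

```bash
python3 st.py -3.9
```

```text
t 8.52 pos [ 555.  -348.6   57.2] q [ 0.25  0.78  0.36  1.91 -0.51  0.54  0.89] F [-8.7  8.1 42.9] w 54.6
jawdeg -3.9 toolx [ 0.0054  0.0016 -1.    ] jawz 0.0052
rotvec [-0.0016  0.0054  0.    ]
```

Request:
send_rows(increments=[{"grip":0.04,"dp":[0,0,0],"angular":[-0.002,0.005,0]},{"grip":0.04,"dp":[0.0,-0.003,0],"angular":[0,0,0]},{"grip":0.04,"dp":[0.001,-0.003,0],"angular":[0,0,0]},{"grip":0.04,"dp":[0.001,-0.003,0],"angular":[0,0,0]},{"grip":0.04,"dp":[0,0,0],"angular":[0,0,0]}])

```text
t: 8.93
eef_pos: [557.7, -358.9, 58.5]
eef_rot: [1.177, 1.568, -0.462]
ft_force: [0.3, -0.9, -2.8]
gripper_width: 54.8
```

```bash
python3 st.py -3.9
```

```text
t 8.93 pos [ 557.7 -358.9   58.5] q [ 0.26  0.79  0.36  1.89 -0.5   0.55  0.89] F [ 0.3 -0.9 -2.8] w 54.8
jawdeg -3.9 toolx [ 0.0028 -0.0014 -1.    ] jawz 0.0029
rotvec [0.0014 0.0028 0.    ]
```

Request:
send_rows(increments=[{"grip":0.04,"dp":[0.001,-0.002,-0.0015],"angular":[0.001,0.003,0]},{"grip":0.04,"dp":[0.002,-0.001,-0.001],"angular":[0,0,0]},{"grip":0.04,"dp":[0.001,0,-0.001],"angular":[0,0,0]}])

```text
t: 9.18
eef_pos: [558.4, -359.9, 57.4]
eef_rot: [-2.434, 1.561, 2.21]
ft_force: [-4.7, 1.8, 12.3]
gripper_width: 55.2
```

```bash
python3 st.py -3.9
```

```text
t 9.18 pos [ 558.4 -359.9   57.4] q [ 0.26  0.79  0.37  1.88 -0.5   0.57  0.89] F [-4.7  1.8 12.3] w 55.2
jawdeg -3.95 toolx [-0.0056  0.0076 -1.    ] jawz -0.0061
rotvec [-0.0076 -0.0056  0.0009]
```

Request:
send_rows(increments=[{"grip":0.04,"dp":[0,-0.002,0],"angular":[-0.004,-0.003,0]},{"grip":0.04,"dp":[0,-0.002,-0.0005],"angular":[-0.003,-0.002,0]}])

```text
t: 9.35
eef_pos: [558.3, -363.8, 57.4]
eef_rot: [-2.576, 1.569, 2.068]
ft_force: [-1.6, 4.3, 9.5]
gripper_width: 55.2
```

```bash
python3 st.py -3.9
```

```text
t 9.35 pos [ 558.3 -363.8   57.4] q [ 0.26  0.79  0.37  1.88 -0.5   0.56  0.89] F [-1.6  4.3  9.5] w 55.2
jawdeg -3.94 toolx [-8.0e-04  1.5e-03 -1.0e+00] jawz -0.0009
rotvec [-0.0015 -0.0008  0.0007]
```

Request:
send_rows(increments=[{"grip":0.04,"dp":[0,-0.0015,0],"angular":[-0.001,-0.001,0]}])

```text
t: 9.43
eef_pos: [558.4, -364.6, 57.3]
eef_rot: [-3.117, 1.569, 1.527]
ft_force: [-0.8, 4.7, 4.4]
gripper_width: 54.8
```

Request:
send_rows(increments=[{"grip":0.04,"dp":[0,-0.0015,0],"angular":[0,0,0]}])

```text
t: 9.52
eef_pos: [558.6, -365.3, 57.4]
eef_rot: [-3.041, 1.567, 1.604]
ft_force: [-2.2, 6.6, 9.2]
gripper_width: 55.0
```

Request:
send_rows(increments=[{"grip":0.04,"dp":[0,-0.0015,0],"angular":[0,0,0]}])

```text
t: 9.6
eef_pos: [558.6, -365.3, 57.4]
eef_rot: [-2.947, 1.564, 1.698]
ft_force: [-3.5, 7.6, 10.8]
gripper_width: 55.1
```

Request:
send_rows(increments=[{"grip":0.04,"dp":[0,-0.0015,0],"angular":[0,0,0]}])

```text
t: 9.68
eef_pos: [558.6, -365.4, 57.5]
eef_rot: [-2.91, 1.562, 1.736]
ft_force: [-2.6, 6.8, 8.7]
gripper_width: 54.8
```

Request:
send_rows(increments=[{"grip":0.04,"dp":[0,-0.0015,0],"angular":[0,0,0]}])

```text
t: 9.77
eef_pos: [558.6, -365.5, 57.6]
eef_rot: [-2.893, 1.559, 1.754]
ft_force: [-3.5, 6.5, 9.0]
gripper_width: 55.1
```

Request:
send_rows(increments=[{"grip":0.04,"dp":[0,-0.003,0],"angular":[0,0,0]}])

```text
t: 9.85
eef_pos: [558.6, -365.7, 57.7]
eef_rot: [-2.873, 1.554, 1.775]
ft_force: [-3.9, 14.7, 15.7]
gripper_width: 55.4
```

```bash
python3 st.py -3.9
```

```text
t 9.85 pos [ 558.6 -365.7   57.7] q [ 0.28  0.79  0.36  1.87 -0.5   0.58  0.9 ] F [-3.9 14.7 15.7] w 55.4
jawdeg -3.68 toolx [-0.0034  0.0166 -0.9999] jawz -0.0045
rotvec [-0.0166 -0.0034 -0.0039]
```

Request:
send_rows(increments=[{"grip":0.04,"dp":[0.001,0.0,0],"angular":[-0.008,-0.002,-0.002]},{"grip":0.04,"dp":[0.002,0.0,0],"angular":[-0.008,-0.001,-0.002]}])

```text
t: 10.02
eef_pos: [561.1, -365.3, 57.5]
eef_rot: [-2.565, 1.568, 2.079]
ft_force: [-0.8, 0.3, -3.1]
gripper_width: 55.0
```

```bash
python3 st.py -3.9
```

```text
t 10.02 pos [ 561.1 -365.3   57.5] q [ 0.26  0.8   0.37  1.87 -0.5   0.57  0.89] F [-0.8  0.3 -3.1] w 55.0
jawdeg -3.94 toolx [-0.0012  0.0021 -1.    ] jawz -0.0013
rotvec [-0.0021 -0.0012  0.0006]
```

Request:
send_rows(increments=[{"grip":0.04,"dp":[0.0015,0.0,-0.001],"angular":[-0.002,0.0,0]}])

```text
t: 10.1
eef_pos: [561.7, -365.3, 57.3]
eef_rot: [-1.716, 1.568, 2.927]
ft_force: [-13.7, 7.8, 33.8]
gripper_width: 55.2
```

Request:
send_rows(increments=[{"grip":0.04,"dp":[0.0015,0.0,-0.001],"angular":[0,0,0]}])

```text
t: 10.18
eef_pos: [561.8, -365.3, 57.4]
eef_rot: [-1.816, 1.566, 2.827]
ft_force: [-11.8, 6.9, 23.2]
gripper_width: 54.8
```

Request:
send_rows(increments=[{"grip":0.04,"dp":[0.0015,0.0,-0.0005],"angular":[0,0,0]}])

```text
t: 10.27
eef_pos: [562.3, -365.5, 57.5]
eef_rot: [-1.792, 1.565, 2.85]
ft_force: [-5.2, 2.4, 6.4]
gripper_width: 55.1
```

```bash
python3 st.py -3.9
```

```text
t 10.27 pos [ 562.3 -365.5   57.5] q [ 0.26  0.8   0.37  1.87 -0.5   0.58  0.88] F [-5.2  2.4  6.4] w 55.1
jawdeg -4.01 toolx [-0.0057  0.0017 -1.    ] jawz -0.0058
rotvec [-0.0017 -0.0057  0.0019]
```

Request:
send_rows(increments=[{"grip":0.04,"dp":[0.002,0.0,0],"angular":[-0.001,-0.004,0]}])

```text
t: 10.35
eef_pos: [563.7, -365.5, 57.5]
eef_rot: [-1.756, 1.568, 2.887]
ft_force: [-0.7, 1.0, -2.3]
gripper_width: 54.9
```

Request:
send_rows(increments=[{"grip":0.04,"dp":[0.002,0.0,0],"angular":[0,-0.002,0]}])

```text
t: 10.43
eef_pos: [564.1, -365.6, 57.4]
eef_rot: [-1.879, 1.567, 2.764]
ft_force: [-11.3, 3.5, 12.0]
gripper_width: 54.9
```

Request:
send_rows(increments=[{"grip":0.04,"dp":[0.002,0.0,0],"angular":[0,-0.002,0]}])

```text
t: 10.52
eef_pos: [564.2, -365.6, 57.4]
eef_rot: [-1.979, 1.566, 2.663]
ft_force: [-10.4, 2.8, 11.9]
gripper_width: 55.0
```

```bash
python3 st.py -3.9
```

```text
t 10.52 pos [ 564.2 -365.6   57.4] q [ 0.26  0.8   0.37  1.86 -0.5   0.58  0.88] F [-10.4   2.8  11.9] w 55.0
jawdeg -4.02 toolx [-0.0047  0.0024 -1.    ] jawz -0.0048
rotvec [-0.0024 -0.0047  0.0021]
```

Request:
send_rows(increments=[{"grip":0.04,"dp":[0.003,-0.002,0],"angular":[-0.002,-0.004,0.001]}])

```text
t: 10.6
eef_pos: [564.3, -365.7, 57.4]
eef_rot: [-2.194, 1.563, 2.449]
ft_force: [-16.3, 14.8, 23.1]
gripper_width: 55.1
```

Request:
send_rows(increments=[{"grip":0.04,"dp":[0.003,-0.003,0],"angular":[-0.001,0,0]}])

```text
t: 10.68
eef_pos: [564.4, -365.8, 57.6]
eef_rot: [-2.236, 1.555, 2.408]
ft_force: [-13.1, 15.8, 23.2]
gripper_width: 55.1
```

```bash
python3 st.py -3.9
```

```text
t 10.68 pos [ 564.4 -365.8   57.6] q [ 0.26  0.8   0.37  1.85 -0.49  0.59  0.88] F [-13.1  15.8  23.2] w 55.1
jawdeg -3.9 toolx [-0.0115  0.0103 -0.9999] jawz -0.0121
rotvec [-0.0103 -0.0115  0.0001]
```

Request:
send_rows(increments=[{"grip":0.04,"dp":[0.003,-0.002,0.0],"angular":[-0.01,-0.011,0]}])

```text
t: 10.77
eef_pos: [564.3, -365.7, 57.5]
eef_rot: [-2.214, 1.562, 2.431]
ft_force: [-11.9, 7.7, 14.2]
gripper_width: 55.1
```

Request:
send_rows(increments=[{"grip":0.04,"dp":[0.003,-0.003,0.0],"angular":[-0.004,-0.004,0]}])

```text
t: 10.85
eef_pos: [564.3, -365.8, 57.5]
eef_rot: [-2.267, 1.56, 2.378]
ft_force: [-12.6, 13.9, 20.9]
gripper_width: 55.0
```

```bash
python3 st.py -3.9; python3 - <<'E'
from h import *
for n,(a,b,c,d) in dict(scene=(190,320,290,440)).items():
    p,_=ctrl.read_camera(n)
    cv2.imwrite(f"pics/{n}4c.png",cv2.resize(p[a:b,c:d,::-1],None,fx=4.5,fy=4.5,interpolation=cv2.INTER_CUBIC))
    cv2.imwrite(f"pics/{n}4.png",p[:,:,::-1])
E
python3 st.py -3.9
```

```text
t 10.85 pos [ 564.3 -365.8   57.5] q [ 0.26  0.8   0.37  1.86 -0.5   0.59  0.89] F [-12.6  13.9  20.9] w 55.0
jawdeg -3.86 toolx [-0.0078  0.0075 -0.9999] jawz -0.0083
rotvec [-0.0075 -0.0078 -0.0007]
t 10.9 pos [ 564.4 -365.8   57.5] q [ 0.26  0.8   0.37  1.86 -0.5   0.59  0.89] F [-13.2  11.6  19.3] w 55.2
jawdeg -3.85 toolx [-0.0082  0.0081 -0.9999] jawz -0.0087
rotvec [-0.0081 -0.0082 -0.0008]
```

View pics/scene4c.png

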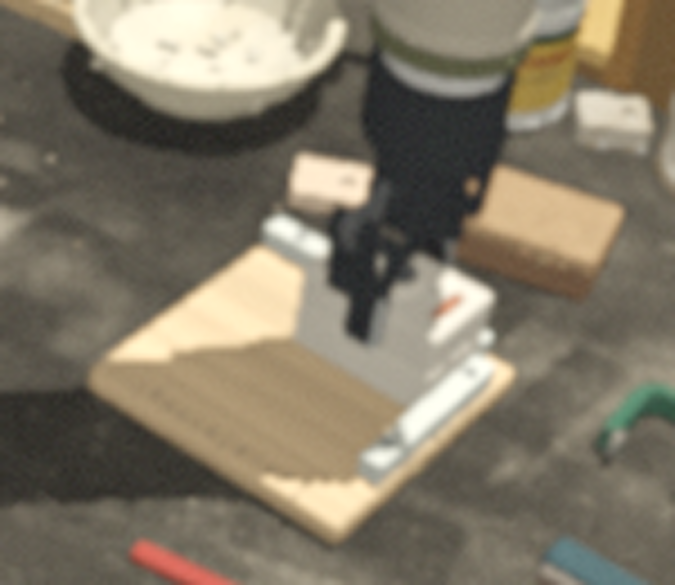

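The mould sits in the corner, touching the short fence at crop pixel (440,400) and the long fence at (320,240). I'll push a little harder sideways and ease the downward push, so friction can't account for the side forces.

Request:
send_rows(increments=[{"grip":0.04,"dp":[0.004,-0.003,0.001],"angular":[-0.005,-0.005,0]}])

```text
t: 10.98
eef_pos: [564.4, -365.8, 57.7]
eef_rot: [-2.231, 1.557, 2.415]
ft_force: [-14.0, 8.5, 3.8]
gripper_width: 54.8
```

Request:
send_rows(increments=[{"grip":0.04,"dp":[0.004,-0.004,0.001],"angular":[-0.005,-0.005,0]}])

```text
t: 11.07
eef_pos: [564.5, -365.9, 57.8]
eef_rot: [-2.245, 1.553, 2.401]
ft_force: [-14.1, 15.1, 13.9]
gripper_width: 55.2
```

```bash
python3 st.py -3.9
```

```text
t 11.07 pos [ 564.5 -365.9   57.8] q [ 0.26  0.8   0.37  1.85 -0.49  0.6   0.88] F [-14.1  15.1  13.9] w 55.2
jawdeg -3.8 toolx [-0.0135  0.0123 -0.9998] jawz -0.0143
rotvec [-0.0123 -0.0135 -0.0017]
```

Request:
send_rows(increments=[{"grip":0.04,"dp":[0.004,-0.003,0.0],"angular":[-0.018,-0.02,-0.002]}])

```text
t: 11.15
eef_pos: [564.2, -365.7, 57.3]
eef_rot: [-2.292, 1.568, 2.353]
ft_force: [-18.9, 12.7, 25.7]
gripper_width: 54.9
```

Request:
send_rows(increments=[{"grip":0.04,"dp":[0.004,-0.003,0.0],"angular":[-0.012,-0.014,-0.001]}])

```text
t: 11.23
eef_pos: [564.0, -365.7, 57.3]
eef_rot: [1.02, 1.565, -0.619]
ft_force: [-15.3, 10.7, 29.2]
gripper_width: 54.8
```

```bash
python3 st.py -3.9
```

```text
t 11.23 pos [ 564.  -365.7   57.3] q [ 0.26  0.8   0.37  1.87 -0.5   0.56  0.89] F [-15.3  10.7  29.2] w 54.8
jawdeg -3.88 toolx [ 0.0047 -0.0034 -1.    ] jawz 0.0049
rotvec [ 0.0034  0.0047 -0.0003]
```

Request:
send_rows(increments=[{"grip":0.04,"dp":[0.005,-0.005,0.001],"angular":[-0.002,-0.002,0.0]}])

```text
t: 11.32
eef_pos: [564.2, -365.8, 57.4]
eef_rot: [-2.603, 1.566, 2.043]
ft_force: [-15.6, 18.6, 11.9]
gripper_width: 54.9
```

```bash
python3 st.py -3.9
```

```text
t 11.32 pos [ 564.2 -365.8   57.4] q [ 0.26  0.8   0.37  1.86 -0.5   0.58  0.89] F [-15.6  18.6  11.9] w 54.9
jawdeg -3.81 toolx [-0.002   0.0038 -1.    ] jawz -0.0022
rotvec [-0.0038 -0.002  -0.0015]
```

```bash
python3 - <<'E'
from h import *
for i in range(5):
    p,_=ctrl.read_camera("scene"); s=ctrl.read_state();print(s['t'].round(2),s['eef_pos'].round(2),s['ft_force'].round(1),round(s['gripper_width'],1))
cv2.imwrite("pics/scene5.png",p[:,:,::-1])
a=cv2.imread("pics/scene0.png").astype(int)
d=abs(p[:,:,::-1].astype(int)-a).max(2)
for n,(u,v) in dict(tile=(364,231),sand=(406,239),wedge=(205,229)).items():
    print(n,d[v-8:v+9,u-14:u+15].mean().round(1))
E
python3 st.py -3.9
```

```text
t 11.37 pos [ 564.3 -365.9   57.5] q [ 0.26  0.8   0.37  1.86 -0.5   0.58  0.89] F [-16.3  16.1  19.5] w 54.9
jawdeg -3.81 toolx [-0.0032  0.0051 -1.    ] jawz -0.0035
rotvec [-0.0051 -0.0031 -0.0016]Traceback (most recent call last):
  File "<stdin>", line 3, in <module>
AttributeError: 'float' object has no attribute 'round'
```

```bash
python3 - <<'E'
from h import *
for i in range(5):
    p,_=ctrl.read_camera("scene"); s=ctrl.read_state();print(round(s['t'],2),s['eef_pos'].round(2),s['ft_force'].round(1),round(s['gripper_width'],1))
cv2.imwrite("pics/scene5.png",p[:,:,::-1])
a=cv2.imread("pics/scene0.png").astype(int)
d=abs(p[:,:,::-1].astype(int)-a).max(2)
for n,(u,v) in dict(tile=(364,231),sand=(406,239),wedge=(205,229)).items():
    print(n,d[v-8:v+9,u-14:u+15].mean().round(1))
E
python3 st.py -3.9
```

```text
11.42 [ 564.27 -365.85   57.43] [-17.3  16.2  18.9] 55.3
11.47 [ 564.28 -365.88   57.44] [-17.8  15.2  19. ] 55.2
11.52 [ 564.28 -365.86   57.45] [-17.3  16.2  19.2] 54.9
11.57 [ 564.29 -365.82   57.43] [-17.   14.6  18.5] 55.1
11.62 [ 564.28 -365.86   57.45] [-15.9  15.8  17.4] 55.4
tile 18.8
sand 22.8
wedge 11.9
t 11.62 pos [ 564.3 -365.9   57.4] q [ 0.26  0.8   0.37  1.86 -0.5   0.58  0.89] F [-15.9  15.8  17.4] w 55.4
jawdeg -3.81 toolx [-0.0026  0.0044 -1.    ] jawz -0.0029
rotvec [-0.0044 -0.0026 -0.0016]
```

View pics/scene5.png

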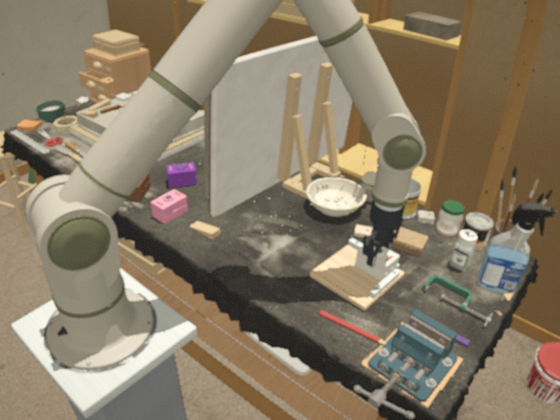

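```bash
python3 - <<'E'
from rig import ctrl
print(ctrl.sign_off())
s=ctrl.read_state();print(s['t'],s['eef_pos'],s['ft_force'])
E
```

```text
the job is handed in; nothing more can be done
None
the job is handed in; nothing more can be done
```

I picked up the mould, set it flat on the jig and pressed it into the corner against both fences. I handed the job in at about 11.6 s with the gripper still holding it there. The sign-off gives no verdict.

**Last checks before handing in:**
- **Steadiness:** over the last 0.25 s the tool stayed at about (564.3, −365.9, 57.4) mm. That is about 1 mm from the home position I worked out from the images, (564, −364.7).
- **Angles:** the tool was within about 0.005 rad of vertical. Its yaw matched the jig's measured angle to about 0.002 rad.
- **Forces:** the wrist read about −16 N in x and +16 N in y, pushing towards the long and short fences, with about 18 N down on the board. The fingers stood at 55 mm on the 56 mm mould. Some of the sideways force may be friction with the board, so the true force on each fence is lower and I could not measure it directly.
- **Bystanders:** the wedge looks undisturbed. The arm and its shadow cover part of the tile and sanding block, so the image comparison there told me little. I saw no contact with them.

**Disagreement:** the scene camera read positions about 7 mm in x and 6 mm in y away from the top camera, for the mould and the jig alike. I trusted the top camera, because its x reading fitted the measured tool position and its table height was correct.

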